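# Close up the two stacking hardware boxes

## Task

Close up the two wooden hardware boxes: take apart the stack of their trays and lids, set each tray squarely on the base it belongs to (short on short, long on long) and then each lid on its tray, every one dropped fully home with its feet inside the tier below. Keep the trays level so that no screws spill, and do not knock over the glue bottle.

Things in the scene. Friction and masses are not known exactly. Their poses are not given: they have to be found in the camera images.
- tray_short: Short box's tray: raw wood, open, 108 x 56 mm, 40 high with feet, walls 6, under 0.4 kg; low divider, screws, hinges. 4 corner feet 12 mm across, 8 high, tapered, drop inside the corners of the tier below (2 mm play), board on its rim: origin 38 above its base's. Origin: plan centre, level of the feet's ends; x lengthwise, z up; fits either way round. Starts on top of the stack, on the short lid.
- lid_short: Short box's lid: wood board 132 x 62 x 10 mm, 18 high with feet, overhanging its box 12 at ends, 3 at sides. 4 corner feet 12 mm across, 8 high, tapered, drop inside the corners of the tier below (2 mm play), board on its rim: origin 32 above its tray's. Origin: plan centre, level of the feet's ends; x lengthwise, z up; fits either way round. Starts under the short tray, on the long tray's rims.
- tray_long: Long box's tray: raw wood, open, 190 x 56 mm, 40 high with feet, walls 6, under 0.4 kg; 3 low dividers, screws, washers. 4 corner feet 12 mm across, 8 high, tapered, drop inside the corners of the tier below (2 mm play), board on its rim: origin 38 above its base's. Origin: plan centre, level of the feet's ends; x lengthwise, z up; fits either way round. Starts on the long lid.
- lid_long: Long box's lid: wood board 214 x 62 x 10 mm, 18 high with feet, overhanging its box 12 at ends, 3 at sides. 4 corner feet 12 mm across, 8 high, tapered, drop inside the corners of the tier below (2 mm play), board on its rim: origin 32 above its tray's. Origin: plan centre, level of the feet's ends; x lengthwise, z up; fits either way round. Starts lowest in the stack, on the table.
- base_short: Short box's base: open box of raw wood, 108 x 56 mm, 46 mm high to the rim, walls 6 mm, standing loose on the table (about 0.45 kg), small brass label frame on one long side. Origin: centre of its underside; x along its length, z up. Its tray may go on either way round.
- base_long: Long box's base: open box of raw wood, 190 x 56 mm, 46 mm high to the rim, walls 6 mm, standing loose on the table (about 0.65 kg), small brass label frame on one long side. Origin: centre of its underside; x along its length, z up. Its tray may go on either way round.
- glue_bottle: white plastic glue bottle with a blue label band and a pointed orange nozzle, 52 mm across and 118 mm high, standing loose on the table near the work; not part of the job. Origin: centre of its underside; z up.

How it is judged:
At the end, for the whole second after the job is handed in: Both boxes stand flat on the table closed: each tray on its own base and each lid on its own tray, fully seated (height within about 3 mm), centred within 6 mm, lengthwise in line within 4 degrees (either way round), level, released and at rest (z of tray_short in the frame of base_short between 0.034 and 0.041 m and horizontal distance between tray_short and base_short below 0.006 m and angle between the x axis of tray_short and the x axis of base_short, either way round below 0.07 rad and angle between each of tray_short, lid_short, base_short, tray_long, lid_long, base_long's own z axis and vertical below 0.05 rad and z of lid_short in the frame of tray_short between 0.028 and 0.035 m and horizontal distance between lid_short and tray_short below 0.006 m and angle between the x axis of lid_short and the x axis of tray_short, either way round below 0.07 rad and height (world z) of each of base_short, base_long below 0.004 m and linear speed of each of base_short, tray_short, lid_short, base_long, tray_long, lid_long below 0.02 m/s and z of tray_long in the frame of base_long between 0.034 and 0.041 m and horizontal distance between tray_long and base_long below 0.006 m and angle between the x axis of tray_long and the x axis of base_long, either way round below 0.07 rad and z of lid_long in the frame of tray_long between 0.028 and 0.035 m and horizontal distance between lid_long and tray_long below 0.006 m and angle between the x axis of lid_long and the x axis of tray_long, either way round below 0.07 rad); the robot touches nothing.
It fails at once if a tray is tipped so far that its screws spill (over about 30 degrees) (angle between any of tray_short, tray_long's own z axis and vertical above 0.52 rad).
It fails at once if the glue bottle is knocked over (angle between glue_bottle's own z axis and vertical above 0.6 rad).
It also fails if it takes over 128 s, if anything falls off the work surface, if the arm or the gripper's body presses on something with over 40 N, if the wrist force passes 120 N, or if a joint passes its speed limit or range.

## Robot

A 6-joint arm with a two-finger parallel gripper is mounted at the origin on the work surface. World frame = base frame: x ahead of the robot, y to its left, z up, the work surface at z = 0. Lengths are in m, angles in rad, forces in N, time in s.
With the tool pointing down it reaches from about 0.3 to 0.775 m from the base axis. Payload 14.6 kg.
Tool frame: the origin (TCP) lies at the very end of the fingers, on their centre line; the grasp point (between the pads) lies 19 mm behind it; z points along the fingers, x is the direction in which the jaws open and shut, and the axes are right-handed (so a half turn about z gives the same grasp; the last joint's range is limited). The gripper opens to 94 mm and grips with 3 to 60 N. Pads are 16 mm wide; open, the fingers measure 119 mm over their backs; the gripper's body (75 mm by 177 mm) begins 78 mm behind the grasp point.
Start: joints at [1.069, 0.3, 1.521, -0, 1.321, -0.067], TCP at [0.232, 0.499, 0.173] pointing down, gripper open.
Joint ranges: [-3.03, 3.03], [-0.79, 2.21], [0.23, 2.52], [-1.04, 4.18], [0, 3.07], [-2.55, 2.55]. Speed limits (rad/s): [2.22, 2.22, 2.57, 3.14, 3.14, 3.14].

## Interface

Orientations are given as [roll, pitch, yaw] about the fixed x, y, z axes, in that order (R = Rz(yaw) Ry(pitch) Rx(roll)).
In Python, from station import ctrl gives the robot as it stands.
- The arm moves only by the shell command python3 -m inch 'ROWS' [FORCE]. ROWS is JSON, one flat list of numbers, 7 for each row, row after row: the shift along the tool's x, y, z in cm, then the turn, a rotation vector about the tool's x, y, z in rad, then the opening, from 0 (shut) to 1 (fully open). In form: [tx, ty, tz, wx, wy, wz, claw, tx, ty, tz, wx, wy, wz, claw, ...]. A call has 1 to 20 rows; each row shifts and turns the commanded pose from where the row before left it, along the tool's axes as they then stand; what a row does not reach is not made up. A row lasts 1/8 s, in which the tool goes at most 62.5 mm and 10.7 degrees, less where a joint would pass 70% of its speed; a pose out of reach is approached as far as the arm can. A call is refused whole if a number of a shift passes 6.25 or a number of a turn 0.188, either way. A call with a gripper value outside its range is refused whole. The fingers move at their own pace and stop on an object; FORCE is the grip in N (left out, the last holds). Time passes only in rows, so rows that do not move let the fingers close. It gives the time, the measured TCP pose, the force and the opening at its end, in the units of the state.
- ctrl.get_obs(): the state, without advancing time (a new reading comes with each control period).
- ctrl.camera(name): name is "scene" or "top" or "wrist"; returns (picture, depth): 384x512x3 uint8, red, green, blue; 384x512 float32, m along the optical axis (not along the pixel's ray), 0 where there is no reading.
- ctrl.camera_params(name): a dict with "vertical_fov" (degrees; the focal length in pixels is half the picture's height over the tangent of half this angle, whatever the lens; pixels are square), "cx", "cy" (the principal point, pixels), "distortion" ([k1, k2, p1, p2, k3] as OpenCV has them; the pictures are not rectified), "camera_from_world" (4x4, takes a point from world to camera coordinates); the wrist camera has in their place "mount" (4x4, takes a point from camera to tool coordinates, whose origin is the TCP and whose axes are the tool frame's). Camera axes: x right, y down, z forward; pixel columns grow to the right and rows downward; lengths in m; the calibration is good to about 2 mm. A picture is of the moment at which its call begins: read the wrist's pose just before it. camera_params takes no time and is no camera call.
- ctrl.hand_in(): hands the job in, once; it reports no verdict.
Trained networks look in the newest picture that a camera, given by its name, has taken for a name from the list of things; names that differ only in an ending like _2 or _b are one class to them, and where a whole thing is asked for, a point or a joint stands for the part that bears it (a point fixed in the world has none). Each returns a list of dicts, best first, with "score" (0 to 1); they miss things now and then, are a little off and sometimes report something else, mostly with a low value. They report only what shows in the picture. A call takes as long as a camera call.
- ctrl.spot_in(camera, label): "bbox" ([centre column, centre row, width, height] in pixels, round what is visible of it).
- ctrl.place_of(camera, label): "centre" ([column, row] in pixels: a listed point, or the origin of a listed thing).
The state is a dict: "time_s": time; "qpos": joint angles; "joint_vel": joint speeds; "tau": joint torques, N m; "ee_pos": TCP position; "eef_rot": TCP orientation; "force": force on the tool from outside, world axes, zero at the start; "moment": the same for the moment, N m; "grip_width": finger opening in m.
Only numpy, scipy, OpenCV 4.12 (cv2) and the standard library are available. Lean on these libraries where they do the work, as an engineer would, in place of code of your own. Each camera call takes 0.05 s, during which the arm holds its last target. There are 200 camera calls.

## Working session

There is one attempt and no reset: what is moved stays moved. The work goes in short steps, Python scripts to look and compute and a shell command to move; the robot and the scene stay as the last step left them, time stands still between calls to the robot, and variables do not carry over. Pictures are saved under pics/ and viewed, about 12 in all and at most 16, crops included, and the job is handed in when it is done.

```bash
ls; mkdir -p pics; python3 - <<'E'
from station import ctrl
import cv2,numpy as np
o=ctrl.get_obs();print({k:np.round(v,3) for k,v in o.items()})
ims=[]
for c in ["scene","top"]:
    im,d=ctrl.camera(c); ims.append(im); np.save(f"/tmp/{c}_d.npy",d);np.save(f"/tmp/{c}_i.npy",im)
    p=ctrl.camera_params(c);print(c,{k:np.round(v,3).tolist() for k,v in p.items()})
    for l in ["tray_short","lid_short","tray_long","lid_long","base_short","base_long","glue_bottle"]:
        print(c,l,[(np.round(r["centre"]),round(r["score"],2)) for r in ctrl.place_of(c,l)][:2],[(np.round(r["bbox"]),round(r["score"],2)) for r in ctrl.spot_in(c,l)][:1])
print({k:np.round(v,3).tolist() for k,v in ctrl.camera_params("wrist").items()})
cv2.imwrite("pics/a.png",cv2.cvtColor(ims[0],cv2.COLOR_RGB2BGR))
cv2.imwrite("pics/b.png",cv2.cvtColor(ims[1],cv2.COLOR_RGB2BGR))
E
```

```text
pics
{'time_s': np.float64(0.0), 'qpos': array([ 1.069,  0.3  ,  1.522,  0.   ,  1.321, -0.067]), 'joint_vel': array([ 0.   ,  0.001, -0.001,  0.   ,  0.001, -0.   ]), 'tau': array([-0.0000e+00, -5.3179e+01, -3.5274e+01,  7.1000e-02,  2.4000e-02,
       -0.0000e+00]), 'ee_pos': array([0.232, 0.499, 0.172]), 'eef_rot': array([-3.142e+00,  1.000e-03,  1.136e+00]), 'force': array([-0.215,  0.917, -0.211]), 'moment': array([0.015, 0.005, 0.015]), 'grip_width': np.float64(0.094)}
scene {'vertical_fov': 43.496, 'cx': 262.028, 'cy': 186.011, 'distortion': [-0.142, 0.0, 0.0, 0.0, 0.0], 'camera_from_world': [[0.766, 0.643, -0.006, -0.459], [0.437, -0.527, -0.73, -0.209], [-0.472, 0.556, -0.684, 1.518], [0.0, 0.0, 0.0, 1.0]]}
scene tray_short [(array([316., 138.]), 0.6)] [(array([317., 132.,  48.,  30.]), 0.61)]
scene lid_short [(array([312., 144.]), 0.77)] [(array([314., 144.,  50.,  14.]), 0.85)]
scene tray_long [(array([320., 152.]), 0.93), (array([317., 160.]), 0.27)] [(array([321., 150.,  73.,  40.]), 0.94)]
scene lid_long [(array([316., 160.]), 0.92), (array([317., 135.]), 0.69)] [(array
[... 749 characters left out ...]
ay_long [(array([145., 221.]), 0.96)] [(array([142., 221.,  59.,  96.]), 0.91)]
top lid_long [(array([142., 219.]), 0.85)] [(array([159., 221.,  44.,  98.]), 0.66)]
top base_short [(array([268., 237.]), 0.78), (array([142., 222.]), 0.23)] [(array([268., 234.,  32.,  55.]), 0.92)]
top base_long [(array([375., 209.]), 0.8)] [(array([380., 210.,  38.,  93.]), 0.81)]
top glue_bottle [(array([191., 142.]), 0.73), (array([144., 222.]), 0.35)] [(array([189., 136.,  31.,  35.]), 0.7)]
{'vertical_fov': 63.199, 'cx': 257.812, 'cy': 191.709, 'distortion': [0.011, 0.0, 0.0, 0.0, 0.0], 'mount': [[1.0, -0.0, 0.001, -0.0], [0.0, 0.974, 0.228, -0.065], [-0.001, -0.228, 0.974, -0.212], [0.0, 0.0, 0.0, 1.0]]}
```

View pics/a.png

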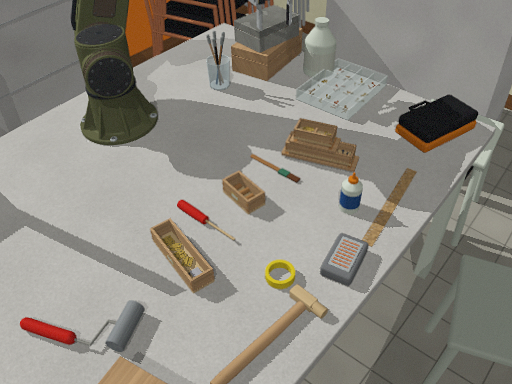

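View pics/b.png

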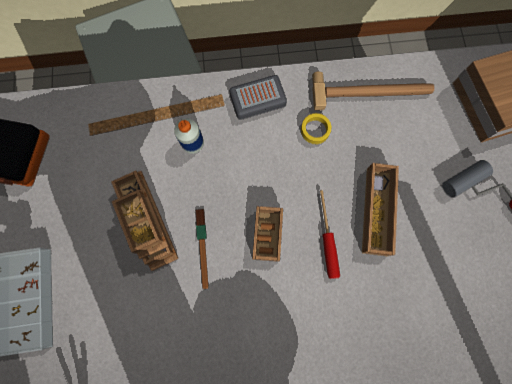

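```bash
cat > h.py <<'E'
from station import ctrl
import cv2,numpy as np
from scipy.spatial.transform import Rotation as R
def cam(name):
    o=ctrl.get_obs(); im,d=ctrl.camera(name); p=ctrl.camera_params(name)
    if name=="wrist":
        T=np.eye(4);T[:3,:3]=R.from_euler("xyz",o["eef_rot"]).as_matrix();T[:3,3]=o["ee_pos"];W=T@np.array(p["mount"])
    else: W=np.linalg.inv(np.array(p["camera_from_world"]))
    f=192/np.tan(np.radians(p["vertical_fov"])/2);K=np.array([[f,0,p["cx"]],[0,f,p["cy"]],[0,0,1]])
    v,u=np.mgrid[:384,:512];uv=np.stack([u.ravel(),v.ravel()],1).astype(np.float64)
    n=cv2.undistortPoints(uv[:,None],K,np.array(p["distortion"])).reshape(-1,2)
    dd=d.ravel();P=np.c_[n*dd[:,None],dd]@W[:3,:3].T+W[:3,3];P[dd==0]=np.nan
    return im,P.reshape(384,512,3)
def rect(P,c,r,z0,z1):
    """min-area rectangle of points within r of c with z0<z<z1 -> centre, size, angle of long side"""
    Q=P.reshape(-1,3);Q=Q[np.isfinite(Q[:,0])]
    Q=Q[(np.hypot(*(Q[:,:2]-c).T)<r)&(Q[:,2]>z0)&(Q[:,2]<z1)]
    if len(Q)<10: return None
    # drop isolated points
    from scipy.spatial import cKDTree
    t=cKDTree(Q[:,:2]);k=np.array([len(x) for x in t.query_ball_point(Q[:,:2],.006)]);Q=Q[k>=4]
    (cx,cy),(w,h),a=cv2.minAreaRect((Q[:,:2]*1000).astype(np.float32))
    if w<h: w,h,a=h,w,a+90
    a=(a+90)%180-90
    return np.round([cx,cy,w,h,a,np.median(Q[:,2])*1000,len(Q)],1)
def px(P,u,v):
    return np.nanmedian(P[v-2:v+3,u-2:u+3].reshape(-1,3),0)
E
python3 - <<'E'
from h import *
im,P=cam("top")
for n,(u,v),r,bands in [("bs",(268,235),.075,[(.035,.06)]),("bl",(380,210),.12,[(.035,.06)]),("stack",(143,222),.14,[(.095,.125),(.06,.08),(.048,.066),(.05,.125),(.008,.026)]),("glue",(189,138),.06,[(.02,.13)])]:
    c=px(P,u,v);print(n,np.round(c*1000))
    for b in bands: print(b,rect(P,c[:2],r,*b))
E
```

```text
bs [538.  -8.   7.]
(0.035, 0.06) [538.3  -6.  108.   56.1 -10.6  45.9 475. ]
bl [ 566. -257.    9.]
(0.035, 0.06) [ 565.1 -251.2  190.5   57.6  -13.1   45.3  948. ]
stack [581. 236.  83.]
(0.095, 0.125) [581.6 245.1 109.5  57.2  19.4 107.3 756. ]
(0.06, 0.08) [591.8 245.  166.9  61.9  16.8  68.  448. ]
(0.048, 0.066) [599.4 249.1 190.3  60.4  19.7  57.9 413. ]
(0.05, 0.125) [ 599.   250.   190.5   62.3   19.    85.  2681. ]
(0.008, 0.026) [595.8 190.5 235.2 128.3   4.1  15.3 715. ]
glue [747. 135.  82.]
(0.02, 0.13) [766.  140.8  51.5  50.3  81.8  81.2 697. ]
```

```bash
cat >> h.py <<'E'
def go(x,y,z,ang,frm=None):
    """tool-axis shift (cm) after turning to yaw=ang deg (+wz rad), from the present or given pose (mm)"""
    o=ctrl.get_obs()
    p=np.array(o["ee_pos"])*1000;e=np.array(o["eef_rot"])
    if frm is not None: p=np.array(frm[:3]);e=np.array([np.pi,0,np.radians(frm[3])])
    T0=R.from_euler("xyz",e);T1=R.from_euler("xyz",[np.pi,0,np.radians(ang)])
    rv=(T0.inv()*T1).as_rotvec()
    print("shift cm",np.round(T1.inv().apply(np.array([x,y,z])-p)/10,2),"turn",np.round(rv,3))
def st():
    o=ctrl.get_obs();print("t",round(float(o["time_s"]),2),"p",np.round(np.array(o["ee_pos"])*1000,1),"rpy deg",np.round(np.degrees(o["eef_rot"]),2),"F",np.round(o["force"],1),"w",round(o["grip_width"]*1000,1),"q",np.round(o["qpos"],2))
E
python3 -c "
from h import *
go(581.6,245.1,200,109.4)"
```

```text
shift cm [-35.55  24.58  -2.74] turn [ 0.    -0.    -0.773]
```

```bash
python3 -m inch '[0,0,-1.4,0,0,-0.155,1, 0,0,-1.3,0,0,-0.155,1, 0,0,0,0,0,-0.155,1, 0,0,0,0,0,-0.155,1, 0,0,0,0,0,-0.153,1, -3.6,2.5,0,0,0,0,1, -3.6,2.5,0,0,0,0,1, -3.6,2.5,0,0,0,0,1, -3.6,2.5,0,0,0,0,1, -3.6,2.5,0,0,0,0,1, -3.6,2.5,0,0,0,0,1, -3.6,2.5,0,0,0,0,1, -3.6,2.5,0,0,0,0,1, -3.6,2.5,0,0,0,0,1, -3.1,2.1,0,0,0,0,1, 0,0,0,0,0,0,1, 0,0,0,0,0,0,1]' 30; python3 - <<'E'
from h import *
st()
im,P=cam("wrist")
cv2.imwrite("pics/c.png",cv2.cvtColor(im,cv2.COLOR_RGB2BGR))
c=np.array([.5816,.2451])
for b in [(.098,.12),(.06,.073),(.048,.06),(.010,.022)]: print(b,rect(P,c,.13,*b))
E
```

```text
time_s: 3.68
ee_pos: [0.5811, 0.2459, 0.1994]
eef_rot: [-3.141, -0.0, 1.909]
force: [0.5, 0.6, -0.1]
grip_width: 0.0939
t 3.67 p [581.1 245.9 199.4] rpy deg [-1.7998e+02 -1.0000e-02  1.0938e+02] F [ 0.5  0.6 -0.1] w 93.9 q [ 0.34  0.47  1.23  0.    1.44 -1.57]
(0.098, 0.12) [ 583.7  243.7  107.7   56.1   19.2  107.1 2018. ]
(0.06, 0.073) [528.2 224.2  60.9  10.6 -71.7  67.3 570. ]
(0.048, 0.06) [601.  249.8 189.4  55.6  19.4  57.1 951. ]
(0.01, 0.022) [511.8 218.7  60.2  23.8 -70.7  17.  457. ]
```

View pics/c.png

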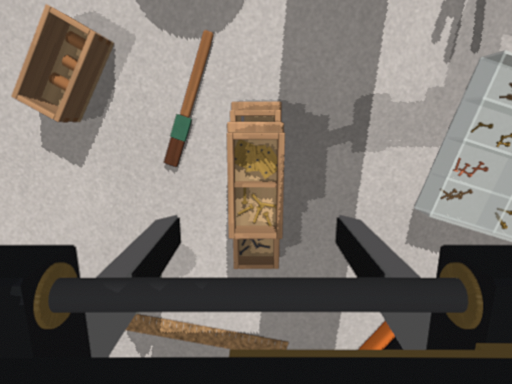

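```bash
python3 -m inch '[-0.25,0.15,3,0,0,0,1, 0,0,4,0,0,0,1, 0,0,3,0,0,0,1, 0,0,1.6,0,0,0,1, 0,0,0.5,0,0,0,1, 0,0,0,0,0,0,0.4, 0,0,0,0,0,0,0.4, 0,0,0,0,0,0,0.4, 0,0,0,0,0,0,0.4, 0,0,0,0,0,0,0.4]' 25; python3 -c "
from h import *
st()"
```

```text
time_s: 4.97
ee_pos: [0.5838, 0.2437, 0.0786]
eef_rot: [3.141, -0.0, 1.909]
force: [0.7, 0.2, 1.6]
grip_width: 0.0475
t 4.97 p [583.8 243.7  78.6] rpy deg [179.99  -0.   109.38] F [0.7 0.2 1.6] w 47.5 q [ 0.34  0.57  1.37  0.    1.21 -1.57]
```

```bash
python3 -m inch '[0,0,0,0,0,0,0.4, 0,0,0,0,0,0,0.4]' 25; python3 - <<'E'
from h import *
st()
im,P=cam("wrist")
cv2.imwrite("pics/d.png",cv2.cvtColor(im,cv2.COLOR_RGB2BGR))
for b in [(.098,.12)]: print(b,rect(P,np.array([.583,.244]),.07,*b))
E
```

```text
time_s: 5.22
ee_pos: [0.5838, 0.2437, 0.0785]
eef_rot: [-3.142, 0.0, 1.909]
force: [-0.7, 0.1, -0.5]
grip_width: 0.0379
t 5.22 p [583.8 243.7  78.5] rpy deg [-180.      0.    109.38] F [-0.7  0.1 -0.5] w 37.9 q [ 0.34  0.57  1.37 -0.    1.21 -1.57]
(0.098, 0.12) [ 575.8  240.6   91.6   60.1   19.3  107.2 2986. ]
```

View pics/d.png

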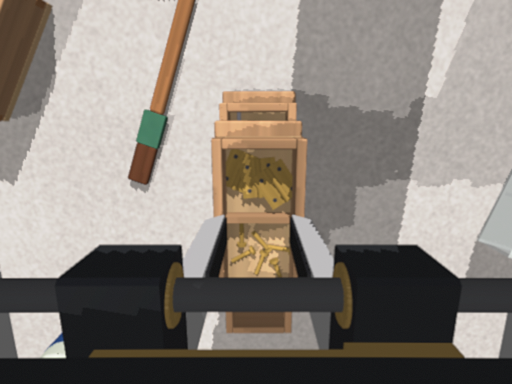

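```bash
python3 - <<'E'
import cv2
im=cv2.imread("pics/d.png")[190:345,160:370]
cv2.imwrite("pics/e.png",cv2.resize(im,None,fx=3.7,fy=3.7,interpolation=cv2.INTER_NEAREST))
from h import *
st()
im,P=cam("wrist")
o=ctrl.get_obs();p=ctrl.camera_params("wrist")
for v in (200,225,245,265):
    print(v,[(u,)+tuple(np.round(((R.from_euler("xyz",o["eef_rot"]).inv().apply(P[v,u]-np.array(o["ee_pos"])))*1000).astype(float)).astype(int)) for u in range(190,330,8)])
E
```

```text
t 5.28 p [583.8 243.7  78.5] rpy deg [180.    -0.   109.37] F [-0.7  0.6  0.8] w 37.7 q [ 0.34  0.57  1.37  0.    1.21 -1.57]
200 [(190, np.int64(-66), np.int64(11), np.int64(80)), (198, np.int64(-58), np.int64(11), np.int64(79)), (206, np.int64(-50), np.int64(11), np.int64(78)), (214, np.int64(-27), np.int64(-17), np.int64(-29)), (222, np.int64(-22), np.int64(-17), np.int64(-28)), (230, np.int64(-19), np.int64(-11), np.int64(-2)), (238, np.int64(-14), np.int64(-10), np.int64(-2)), (246, np.int64(-8), np.int64(-11), np.int64(-3)), (254, np.int64(-3), np.int64(-11), np.int64(-3)), (262, np.int64(3), np.int64(-11), np.int64(-3)), (270, np.int64(8), np.int64(-12), np.int64(-9)), (278, np.int64(13), np.int64(-12), np.int64(-9)), (286, np.int64(19), np.int64(-13), np.int64(-12)), (294, np.int64(22), np.int64(-17), np.int64(-25)), (302, np.int64(27), np.int64(-18), np.int64(-29)), (310, np.int64(50), np.int64(10), np.int64(77)), (318, np.int64(58), np.int64(11), np.int64(81)), (326, np.int64(66), np.int64(11), np.int64(79))]
225 [(190, np.int64(-67), np.int64(37), np.int64(80)), (198, np.i
[... 2045 characters left out ...]
 np.int64(-15), np.int64(39), np.int64(-2)), (246, np.int64(-9), np.int64(38), np.int64(-3)), (254, np.int64(-3), np.int64(38), np.int64(-3)), (262, np.int64(3), np.int64(38), np.int64(-4)), (270, np.int64(9), np.int64(38), np.int64(-4)), (278, np.int64(15), np.int64(38), np.int64(-3)), (286, np.int64(20), np.int64(38), np.int64(-3)), (294, np.int64(19), np.int64(8), np.int64(-63)), (302, np.int64(19), np.int64(-5), np.int64(-90)), (310, np.int64(20), np.int64(-10), np.int64(-99)), (318, np.int64(-9223372036854775808), np.int64(-9223372036854775808), np.int64(-9223372036854775808)), (326, np.int64(27), np.int64(-10), np.int64(-99))]<stdin>:9: RuntimeWarning: invalid value encountered in cast
```

View pics/e.png

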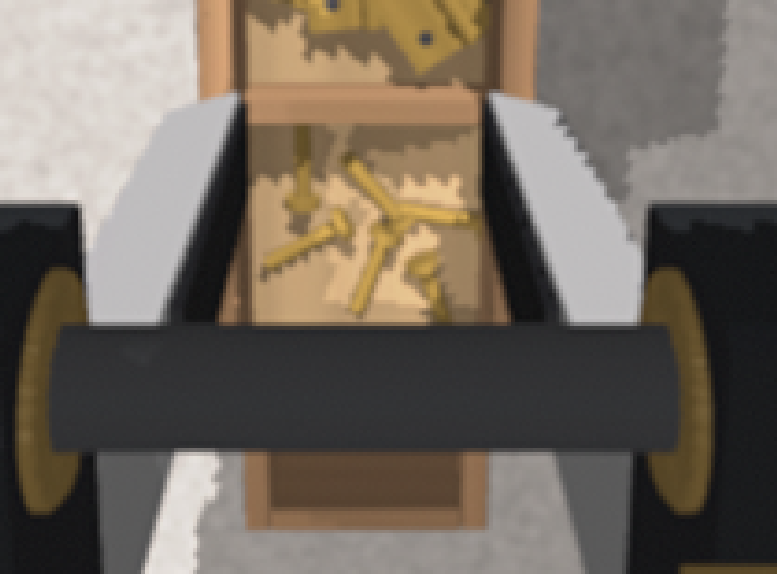

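The reading (37.7 mm) and the picture both show the fingers inside the 56 mm wall envelope, which a solid grip wouldn't allow. I'll test this with a small lift.

```bash
python3 -m inch '[0,0,-0.5,0,0,0,0.4, 0,0,-0.5,0,0,0,0.4, 0,0,0,0,0,0,0.4]' 25; python3 - <<'E'
from h import *
st()
im,P=cam("top")
for b in [(.098,.135),(.05,.062)]: print(b,rect(P,np.array([.583,.244]),.12,*b))
im,P=cam("wrist")
print(np.round(P[150,213:224:3]*1000), np.round(P[200,212:224:3]*1000), np.round(P[320,222:230:3]*1000))
E
```

```text
time_s: 5.7
ee_pos: [0.584, 0.2438, 0.0892]
eef_rot: [3.141, 0.0, 1.909]
force: [0.3, -0.7, -0.4]
grip_width: 0.0378
t 5.7 p [584.  243.8  89.2] rpy deg [179.94   0.   109.38] F [ 0.3 -0.7 -0.4] w 37.8 q [ 0.34  0.56  1.36 -0.    1.23 -1.57]
(0.098, 0.135) [568.2 238.2  82.4  57.2  15.9 107.6 330. ]
(0.05, 0.062) [598.1 251.6 190.2  56.7  20.3  58.  147. ]
[[564. 191.  -1.]
 [548. 204. 108.]
 [548. 206. 107.]
 [547. 207. 107.]] [[612. 205.   0.]
 [579. 213. 108.]
 [578. 215. 108.]
 [578. 217. 108.]] [[738. 256.  -0.]
 [737. 259.  -1.]
 [695. 255.  57.]]
```

The lift moved nothing: the rim is still at 107.6 mm and the force is about 0. So the jaws went through the walls with no contact. I'll reopen and close again lower down in small steps, watching the width.

```bash
python3 -m inch '[0,0,0,0,0,0,1, 0,0,0,0,0,0,1, 0,0,0,0,0,0,1, 0,0,0,0,0,0,1, 0,0,0,0,0,0,1, 0,0,0,0,0,0,1, 0,0,0,0,0,0,1, 0,0,0.8,0,0,0,1, 0,0,0.8,0,0,0,1, 0,0,0,0,0,0,0.65, 0,0,0,0,0,0,0.65, 0,0,0,0,0,0,0.65, 0,0,0,0,0,0,0.65]' 40; python3 -c "
from h import *
st()"; python3 -m inch '[0,0,0,0,0,0,0.55, 0,0,0,0,0,0,0.55, 0,0,0,0,0,0,0.55]' 40;  python3 - <<'E'
from h import *
st()
im,P=cam("top")
for b in [(.098,.135),(.05,.062)]: print(b,rect(P,np.array([.583,.244]),.12,*b))
E
```

```text
time_s: 7.42
ee_pos: [0.5839, 0.2437, 0.0727]
eef_rot: [3.141, 0.0, 1.909]
force: [-0.4, -0.3, -0.9]
grip_width: 0.0612
t 7.42 p [583.9 243.7  72.7] rpy deg [179.98   0.   109.38] F [-0.4 -0.3 -0.9] w 61.2 q [ 0.34  0.57  1.37 -0.    1.2  -1.57]
time_s: 7.8
ee_pos: [0.5838, 0.2438, 0.0727]
eef_rot: [3.141, -0.0, 1.909]
force: [-0.3, -0.4, 0.8]
grip_width: 0.0544
t 7.8 p [583.8 243.8  72.7] rpy deg [179.99  -0.   109.38] F [-0.3 -0.4  0.8] w 54.4 q [ 0.34  0.57  1.37  0.    1.2  -1.57]
(0.098, 0.135) [550.8 218.5  85.5  41.6 -33.5 107.8 256. ]
(0.05, 0.062) [600.  245.8 191.5  56.8  16.7  57.6 202. ]
```

```bash
python3 -m inch '[0,0,0,0,0,0,0.55, 0,0,0,0,0,0,0.55]' 40; python3 -m inch '[0,0,0,0,0,0,0.5, 0,0,0,0,0,0,0.5]' 40; python3 -m inch '[0,0,0,0,0,0,0.45, 0,0,0,0,0,0,0.45]' 40
```

```text
time_s: 8.1
ee_pos: [0.5838, 0.2437, 0.0726]
eef_rot: [3.141, -0.0, 1.909]
force: [-0.4, 0.2, 2.2]
grip_width: 0.0547
time_s: 8.35
ee_pos: [0.5838, 0.2437, 0.0727]
eef_rot: [3.141, -0.0, 1.909]
force: [-0.4, 1.5, 1.6]
grip_width: 0.0544
time_s: 8.6
ee_pos: [0.5838, 0.2437, 0.0726]
eef_rot: [3.141, -0.0, 1.909]
force: [-0.4, 1.4, 2.1]
grip_width: 0.0548
```

Now the jaws stop at 54.5 mm and stay there as I command them further shut, so this is a real grip. Lifting to check.

```bash
python3 -m inch '[0,0,-0.5,0,0,0,0.4, 0,0,-1.5,0,0,0,0.4, 0,0,-2.5,0,0,0,0.4, 0,0,-2.5,0,0,0,0.4, 0,0,-2,0,0,0,0.4, 0,0,0,0,0,0,0.4]' 40; python3 - <<'E'
from h import *
st()
im,P=cam("top")
for b in [(.175,.22),(.06,.08),(.05,.062)]: print(b,rect(P,np.array([.583,.244]),.12,*b))
im,P=cam("wrist")
cv2.imwrite("pics/f.png",cv2.cvtColor(im,cv2.COLOR_RGB2BGR))
E
```

```text
time_s: 9.35
ee_pos: [0.5844, 0.2439, 0.1647]
eef_rot: [3.138, 0.0, 1.909]
force: [0.2, 1.3, -1.8]
grip_width: 0.0547
t 9.35 p [584.4 243.9 164.7] rpy deg [179.81   0.   109.38] F [ 0.2  1.3 -1.8] w 54.7 q [ 0.34  0.49  1.27 -0.    1.37 -1.57]
(0.175, 0.22) [ 572.8  235.6   91.    66.5   13.3  185.6 1294. ]
(0.06, 0.08) [ 579.2  242.9  125.5   61.8   18.7   68.2 1118. ]
(0.05, 0.062) [515.6 221.   56.4  14.  -69.3  57.9 136. ]
```

View pics/f.png

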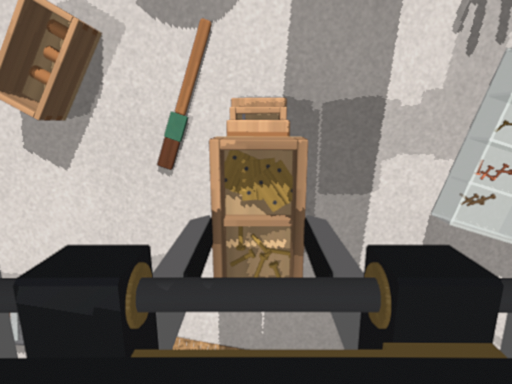

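```bash
cat >> h.py <<'E'
def tool(P):
    o=ctrl.get_obs();return R.from_euler("xyz",o["eef_rot"]).inv().apply(P.reshape(-1,3)-np.array(o["ee_pos"])).reshape(P.shape)*1000
def held(P,zlo,zhi,ymax=-20,xr=50):
    """near part of held thing in tool frame (mm): near-end y, side x's, tilt of its top"""
    T=tool(np.nan_to_num(P,nan=9.)).reshape(-1,3);Q=T[(T[:,2]>zlo)&(T[:,2]<zhi)&(abs(T[:,0])<xr)&(T[:,1]<ymax)&(T[:,1]>-130)]
    A=np.c_[Q[:,:2],np.ones(len(Q))];s=np.linalg.lstsq(A,Q[:,2],rcond=None)[0]
    r=cv2.minAreaRect(Q[:,:2].astype(np.float32))
    print("held n",len(Q),"y near",np.percentile(Q[:,1],[0.5,2]).round(1),"x",np.percentile(Q[:,0],[1,99]).round(1),"z",np.median(Q[:,2]).round(1),"slope x,y",s[:2].round(3),"rect",np.round(np.r_[r[0],r[1],r[2]],1))
E
python3 - <<'E'
from h import *
im,P=cam("wrist"); held(P,-42,-28)
go(538.3,-6,130,79.4)
E
```

```text
held n 2210 y near [-54.2 -54.1] x [-27.8  27.5] z -34.9 slope x,y [-0.004  0.008] rect [ -0.1 -37.1  56.1  34.3   0.2]
shift cm [-25.35   0.16   3.17] turn [-0.001  0.     0.523]
```

```bash
python3 -m inch '[-3.5,0,0,0,0,0,0.4, -3.5,0,0,0,0,0,0.4, 0,0,0,0,0,0.131,0.4, 0,0,0,0,0,0.131,0.4, 0,0,0,0,0,0.131,0.4, 0,0,0,0,0,0.13,0.4, 0,0,0,0,0,0,0.4]' 40; python3 - <<'E'
from h import *
st();go(538.3,-6,150,79.4)
E
```

```text
time_s: 10.38
ee_pos: [0.6067, 0.1776, 0.1616]
eef_rot: [-3.14, 0.001, 1.387]
force: [-0.4, -0.1, -1.3]
grip_width: 0.0545
t 10.38 p [606.7 177.6 161.6] rpy deg [-1.7992e+02  3.0000e-02  7.9460e+01] F [-0.4 -0.1 -1.3] w 54.5 q [ 0.23  0.49  1.28 -0.    1.37 -1.16]
shift cm [-19.3   -3.34   1.16] turn [-0.001  0.001  0.001]
```

```bash
python3 -m inch '[-3.2,-0.6,0,0,0,0,0.4, -3.2,-0.6,0,0,0,0,0.4, -3.2,-0.6,0,0,0,0,0.4, -3.2,-0.6,0,0,0,0,0.4, -3.2,-0.6,0,0,0,0,0.4, -3.3,-0.3,0,0,0,0,0.4, 0,0,0,0,0,0,0.4, 0,0,0,0,0,0,0.4]' 40; python3 - <<'E'
from h import *
st();
im,P=cam("wrist");held(P,-42,-28)
T=tool(np.nan_to_num(P,nan=9.)); T=T.reshape(-1,3); z=-(.0+T[:,2])
zt=ctrl.get_obs()["ee_pos"][2]*1000
Q=T[(abs(T[:,2]-(zt-46))<6)&(abs(T[:,0])<60)&(T[:,1]<0)&(T[:,1]>-130)]
print(len(Q),Q.min(0).round(1),Q.max(0).round(1)); 
if len(Q)>9: print(cv2.minAreaRect(Q[:,:2].astype(np.float32)))
print(rect(P,np.array([.538,-.006]),.09,.035,.055))
cv2.imwrite("pics/g.png",cv2.cvtColor(im,cv2.COLOR_RGB2BGR))
E
```

```text
time_s: 11.38
ee_pos: [0.5391, -0.0056, 0.1623]
eef_rot: [-3.141, -0.0, 1.388]
force: [-0.3, -0.4, -1.9]
grip_width: 0.0545
t 11.38 p [539.1  -5.6 162.3] rpy deg [-1.7998e+02 -1.0000e-02  7.9510e+01] F [-0.3 -0.4 -1.9] w 54.5 q [-0.08  0.28  1.57  0.    1.29 -1.47]
held n 2201 y near [-54.3 -54.3] x [-28.   27.4] z -34.5 slope x,y [-0.004  0.009] rect [ -0.4 -37.2  34.4  56.1  89.9]
215 [-29.  -52.  114.7] [ 26.1 -48.8 120.8]
((-1.4436264038085938, -50.35761642456055), (3.1900432109832764, 55.1280403137207), 89.99767303466797)
[489.4   2.4  55.1   3.2  79.5  45.3 215. ]
```

View pics/g.png

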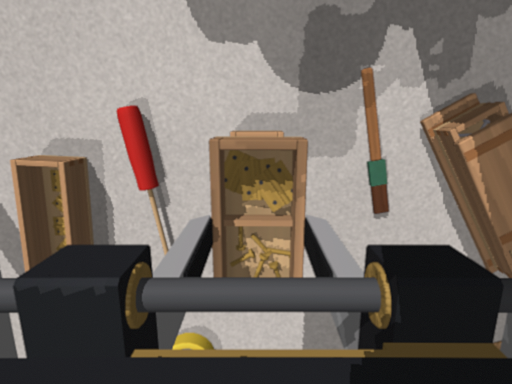

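```bash
python3 -m inch '[-0.11,0.21,2,0,0,0,0.4, 0,0,3,0,0,0,0.4, 0,0,3,0,0,0,0.4, 0,0,1.8,0,0,0,0.4, 0,0,0.4,0,0,0,0.4, 0,0,0,0,0,0,0.4, 0,0,0,0,0,0,0.4]' 40; python3 - <<'E'
from h import *
st();
im,P=cam("wrist");held(P,-42,-28)
T=tool(np.nan_to_num(P,nan=9.)).reshape(-1,3)
zt=ctrl.get_obs()["ee_pos"][2]*1000
Q=T[(T[:,2]>zt-46)&(T[:,2]<zt-5)&(abs(T[:,0])<40)&(T[:,1]<-20)&(T[:,1]>-75)]
print(len(Q),np.percentile(Q,[1,10,50,90,99],axis=0).round(1))
E
```

```text
time_s: 12.3
ee_pos: [0.5415, -0.0073, 0.0614]
eef_rot: [3.14, -0.0, 1.386]
force: [0.3, -0.3, -1.1]
grip_width: 0.0546
t 12.3 p [541.5  -7.3  61.4] rpy deg [ 1.7992e+02 -1.0000e-02  7.9440e+01] F [ 0.3 -0.3 -1.1] w 54.6 q [-0.08  0.4   1.66 -0.    1.08 -1.47]
held n 2202 y near [-54.2 -54.2] x [-27.7  27.6] z -34.5 slope x,y [-0.006  0.01 ] rect [ -0.1 -37.2  34.2  56.3  90. ]
278 [[-27.9 -55.   15.4]
 [-22.9 -55.   15.8]
 [  0.2 -54.7  22.4]
 [ 22.2 -53.9  41.6]
 [ 27.6 -53.8  45.8]]
```

```bash
python3 -m inch '[0,-0.04,0.5,0,0,0,0.4, 0,0,0.4,0,0,0,0.4, 0,0,0.3,0,0,0,0.4, 0,0,0.3,0,0,0,0.4, 0,0,0.2,0,0,0,0.4, 0,0,0,0,0,0,0.4]' 40; python3 -m inch '[0,0,0.1,0,0,0,0.4, 0,0,0,0,0,0,0.4]' 40
```

```text
time_s: 13.1
ee_pos: [0.5405, -0.0074, 0.0434]
eef_rot: [-3.141, 0.0, 1.386]
force: [0.2, 0.5, -2.0]
grip_width: 0.0546
time_s: 13.35
ee_pos: [0.5407, -0.0074, 0.0428]
eef_rot: [3.141, -0.0, 1.386]
force: [0.3, 0.6, 1.2]
grip_width: 0.0545
```

```bash
python3 -m inch '[0,0,0,0,0,0,0.65, 0,0,0,0,0,0,0.7, 0,0,0,0,0,0,0.8, 0,0,0,0,0,0,1, 0,0,-2,0,0,0,1, 0,0,-4,0,0,0,1, 0,0,-4,0,0,0,1, 0,0,-4,0,0,0,1, 0,0,0,0,0,0,1, 0,0,0,0,0,0,1]' 40; python3 - <<'E'
from h import *
st()
im,P=cam("wrist")
print("tray",rect(P,np.array([.540,-.007]),.08,.078,.10))
im,P=cam("top")
print("tray top",rect(P,np.array([.540,-.007]),.08,.070,.10))
c=np.array([.582,.245])
print("lid_s",rect(P,c,.12,.062,.075));print("tray_l",rect(P,c+[.017,.004],.12,.048,.062))
E
```

```text
time_s: 14.6
ee_pos: [0.5402, -0.0074, 0.1816]
eef_rot: [-3.141, 0.0, 1.386]
force: [-0.5, -0.1, -1.3]
grip_width: 0.0939
t 14.6 p [540.2  -7.4 181.6] rpy deg [-1.7994e+02  1.0000e-02  7.9410e+01] F [-0.5 -0.1 -1.3] w 93.9 q [-0.08  0.27  1.54 -0.    1.34 -1.47]
tray [539.7  -7.2 106.1  55.4 -10.4  78.3 317. ]
tray top [534.1  -5.   56.5  25.9  82.3  78.   80. ]
lid_s [ 583.2  244.9  132.    63.    18.9   68.3 2030. ]
tray_l [599.4 250.1 190.9  58.7  19.8  57.7 385. ]
```

```bash
python3 -c "
from h import *
go(585.4,243.5,180,109)"; python3 -m inch '[0,0,0,0,0,-0.172,1, 0,0,0,0,0,-0.172,1, 0,0,0,0,0,-0.172,1, 0,0,0,0,0,0,1]'; python3 -c "
from h import *
st();go(585.4,243.5,160,109)"
```

```text
shift cm [22.24 12.46  0.12] turn [-0.002 -0.    -0.516]
time_s: 15.2
ee_pos: [0.5402, -0.0074, 0.1816]
eef_rot: [-3.14, -0.001, 1.901]
force: [-0.7, -0.1, -0.2]
grip_width: 0.0936
t 15.2 p [540.2  -7.4 181.6] rpy deg [-1.7992e+02 -4.0000e-02  1.0891e+02] F [-0.7 -0.1 -0.2] w 93.6 q [-0.08  0.27  1.54  0.    1.34 -1.98]
shift cm [22.25 12.44  2.16] turn [-0.001 -0.001 -0.001]
```

```bash
python3 -m inch '[3.7,2.1,0,0,0,0,1, 3.7,2.1,0,0,0,0,1, 3.7,2.1,0,0,0,0,1, 3.7,2.1,0,0,0,0,1, 3.7,2.1,0,0,0,0,1, 3.7,2,2,0,0,0,1, 0,0,0,0,0,0,1, 0,0,0,0,0,0,1]'; python3 - <<'E'
from h import *
st()
im,P=cam("wrist")
r=rect(P,np.array([.5854,.2435]),.09,.062,.075);print("lid",r);go(r[0],r[1],44,r[4]+90)
print("long",rect(P,np.array([.601,.249]),.12,.05,.061))
cv2.imwrite("pics/i.png",cv2.cvtColor(im,cv2.COLOR_RGB2BGR))
E
```

```text
time_s: 16.2
ee_pos: [0.5865, 0.2428, 0.1623]
eef_rot: [-3.141, 0.0, 1.9]
force: [1.0, 0.2, 0.4]
grip_width: 0.0938
t 16.2 p [586.5 242.8 162.3] rpy deg [-1.7996e+02  1.0000e-02  1.0883e+02] F [1.  0.2 0.4] w 93.8 q [ 0.33  0.5   1.27 -0.    1.37 -1.56]
lid [ 585.4  243.5  130.5   62.1   19.    67.4 7846. ]
shift cm [ 0.14 -0.09 11.88] turn [ 0.     0.    -0.003]
long [599.2 248.4 185.8  55.4  19.6  57.1 945. ]
```

View pics/i.png

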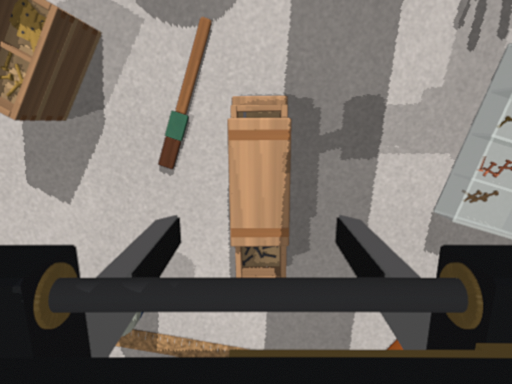

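```bash
python3 -m inch '[0.14,-0.09,3,0,0,0,1, 0,0,4,0,0,0,1, 0,0,3,0,0,0,1, 0,0,1.5,0,0,0,1, 0,0,0.4,0,0,0,1, 0,0,0,0,0,0,0.7, 0,0,0,0,0,0,0.7, 0,0,0,0,0,0,0.7, 0,0,0,0,0,0,0.62, 0,0,0,0,0,0,0.62]' 40; python3 -m inch '[0,0,0,0,0,0,0.6, 0,0,0,0,0,0,0.6]' 40
```

```text
time_s: 17.5
ee_pos: [0.5853, 0.2443, 0.0437]
eef_rot: [3.141, 0.0, 1.902]
force: [0.0, -0.2, -0.4]
grip_width: 0.0582
time_s: 17.75
ee_pos: [0.5853, 0.2442, 0.0435]
eef_rot: [-3.142, 0.0, 1.902]
force: [0.3, -0.5, -0.0]
grip_width: 0.0562
```

```bash
python3 -m inch '[0,0,0,0,0,0,1, 0,0,0,0,0,0,1, 0,0,0,0,0,0,1, 0,0,0,0,0,0,1, 0,0,0,0,0,0,1, 0,0,0,0,0,0,1]' 40; python3 - <<'E'
from h import *
st()
im,P=cam("wrist");T=tool(np.nan_to_num(P,nan=9.)).reshape(-1,3)
Q=T[(abs(T[:,1])<12)&(abs(T[:,0])>30)&(abs(T[:,0])<66)&(T[:,2]>-80)&(T[:,2]<15)]
h,e=np.histogram(Q[:,2],np.arange(-80,16,4));print(list(zip(e.astype(int),h)))
i,Pt=cam("top");Tt=tool(np.nan_to_num(Pt,nan=9.)).reshape(-1,3)
Q=Tt[(abs(Tt[:,1])<15)&(abs(Tt[:,0])>40)&(abs(Tt[:,0])<66)&(Tt[:,2]<15)&(Tt[:,2]>-100)]
h,e=np.histogram(Q[:,2],np.arange(-80,16,4));print(list(zip(e.astype(int),h)))
cv2.imwrite("pics/j.png",cv2.cvtColor(cam("scene")[0][90:190,250:390].repeat(4,0).repeat(4,1),cv2.COLOR_RGB2BGR))
E
```

```text
time_s: 18.5
ee_pos: [0.5853, 0.2442, 0.0435]
eef_rot: [-3.142, 0.0, 1.902]
force: [0.3, 0.5, -0.7]
grip_width: 0.0939
t 18.5 p [585.3 244.2  43.5] rpy deg [-180.      0.    108.98] F [ 0.3  0.5 -0.7] w 93.9 q [ 0.34  0.61  1.39 -0.    1.14 -1.56]
[(np.int64(-80), np.int64(376)), (np.int64(-76), np.int64(362)), (np.int64(-72), np.int64(336)), (np.int64(-68), np.int64(305)), (np.int64(-64), np.int64(294)), (np.int64(-60), np.int64(255)), (np.int64(-56), np.int64(250)), (np.int64(-52), np.int64(233)), (np.int64(-48), np.int64(203)), (np.int64(-44), np.int64(203)), (np.int64(-40), np.int64(162)), (np.int64(-36), np.int64(118)), (np.int64(-32), np.int64(2)), (np.int64(-28), np.int64(7)), (np.int64(-24), np.int64(76)), (np.int64(-20), np.int64(0)), (np.int64(-16), np.int64(0)), (np.int64(-12), np.int64(0)), (np.int64(-8), np.int64(0)), (np.int64(-4), np.int64(0)), (np.int64(0), np.int64(0)), (np.int64(4), np.int64(0)), (np.int64(8), np.int64(0))]
[(np.int64(-80), np.int64(0)), (np.int64(-76), np.int64(0)), (np.int64(-72), np.int64(0)), (np.int64(-68), np.int64(0)), (np.int64(-64), np.int64(1)), (np.int64(-60), np.int64(0)), (np.int64(-56), np.int64(0)), (np.int64(-52), np.int64(2)), (np.int64(-48), np.int64(3)), (np.int64(-44), np.int64(3)), (np.int64(-40), np.int64(1)), (np.int64(-36), np.int64(1)), (np.int64(-32), np.int64(0)), (np.int64(-28), np.int64(0)), (np.int64(-24), np.int64(0)), (np.int64(-20), np.int64(0)), (np.int64(-16), np.int64(0)), (np.int64(-12), np.int64(0)), (np.int64(-8), np.int64(0)), (np.int64(-4), np.int64(0)), (np.int64(0), np.int64(0)), (np.int64(4), np.int64(0)), (np.int64(8), np.int64(0))]
```

View pics/j.png

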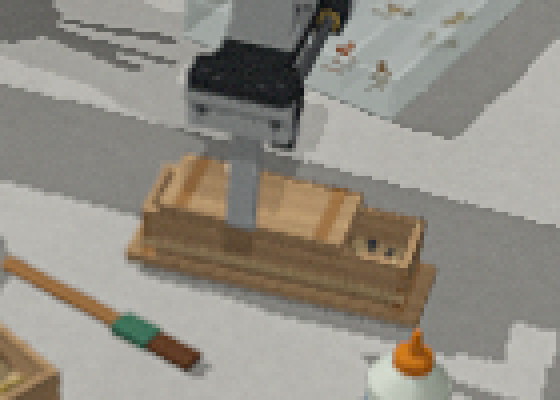

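The wrist depth shows the fingers ending at tool z ≈ -33 mm, and the scene view shows the tips hovering above the lid. The real fingertips are therefore about 33 mm short of the reported TCP, which also explains the first miss. I'll go 33 mm lower on every grasp.

```bash
python3 -m inch '[0,0,1.5,0,0,0,1, 0,0,1.5,0,0,0,1, 0,0,0,0,0,0,1, 0,0,0,0,0,0,0.75, 0,0,0,0,0,0,0.75, 0,0,0,0,0,0,0.75, 0,0,0,0,0,0,0.6, 0,0,0,0,0,0,0.6, 0,0,0,0,0,0,0.6]' 40; python3 -m inch '[0,0,0,0,0,0,0.5, 0,0,0,0,0,0,0.5]' 40
```

```text
time_s: 19.77
ee_pos: [0.5854, 0.2442, 0.0137]
eef_rot: [3.141, 0.0, 1.902]
force: [-0.6, -0.3, 1.7]
grip_width: 0.0616
time_s: 20.02
ee_pos: [0.5854, 0.2442, 0.0137]
eef_rot: [3.141, 0.0, 1.902]
force: [-0.3, -0.2, 2.4]
grip_width: 0.0614
```

Solid grip at 61.5 mm. Lifting clear, then moving to the short box.

```bash
python3 -m inch '[0,0,-0.5,0,0,0,0.5, 0,0,-1.5,0,0,0,0.5, 0,0,-3,0,0,0,0.5, 0,0,-4,0,0,0,0.5, 0,0,-4,0,0,0,0.5, 0,0,0,0,0,0,0.5]' 40; python3 - <<'E'
from h import *
st();im,P=cam("wrist");held(P,-66,-46,-15)
print("long",rect(P,np.array([.600,.249]),.12,.05,.062))
go(540.2,-7.4,150,79.4)
E
```

```text
time_s: 20.78
ee_pos: [0.5866, 0.2447, 0.148]
eef_rot: [3.135, -0.0, 1.902]
force: [-0.1, 0.8, -1.3]
grip_width: 0.0611
t 20.77 p [586.6 244.7 148. ] rpy deg [179.63  -0.   108.98] F [-0.1  0.8 -1.3] w 61.1 q [ 0.34  0.51  1.29  0.    1.34 -1.56]
held n 11650 y near [-64.9 -64.4] x [-30.3  29.7] z -56.1 slope x,y [ 0.001 -0.005] rect [ -0.4 -40.   49.9  62.2  90. ]
long [518.  219.7  55.6  13.7 -71.   57.2 518. ]
shift cm [-25.59   0.16  -0.46] turn [ 0.003 -0.001  0.516]
```

```bash
python3 -m inch '[0,0,0,0,0,0.172,0.5, 0,0,0,0,0,0.172,0.5, 0,0,0,0,0,0.172,0.5, -3.6,0,0,0,0,0,0.5, -3.6,0,0,0,0,0,0.5, -3.6,0,0,0,0,0,0.5, -3.6,0,0,0,0,0,0.5, -3.6,0,0,0,0,0,0.5, -3.6,0,0,0,0,0,0.5, -3.9,0.05,0,0,0,0,0.5, 0,0,3,0,0,0,0.5, 0,0,1,0,0,0,0.5, 0,0,0,0,0,0,0.5, 0,0,0,0,0,0,0.5]' 40; python3 - <<'E'
from h import *
st();im,P=cam("wrist");held(P,-66,-46,-15)
T=tool(np.nan_to_num(P,nan=9.)).reshape(-1,3)
zt=ctrl.get_obs()["ee_pos"][2]*1000
Q=T[(abs(T[:,2]-(zt-78))<5)&(abs(T[:,0])<45)&(T[:,1]<0)&(T[:,1]>-90)]
print(len(Q),np.percentile(Q,[1,99],axis=0).round(1),cv2.minAreaRect(Q[:,:2].astype(np.float32)) if len(Q)>5 else 0)
Q=T[(T[:,2]>zt-76)&(T[:,2]<zt-42)&(abs(T[:,0])<45)&(T[:,1]<0)&(T[:,1]>-75)]
print("end face",len(Q),np.percentile(Q,[2,10,50,90,98],axis=0).round(1) if len(Q)>5 else 0)
go(539.4,-7.2,80,79.5)
E
```

```text
time_s: 22.58
ee_pos: [0.5393, -0.0062, 0.1042]
eef_rot: [3.141, -0.0, 1.387]
force: [0.4, 0.3, -0.2]
grip_width: 0.0615
t 22.57 p [539.3  -6.2 104.2] rpy deg [ 1.7996e+02 -1.0000e-02  7.9450e+01] F [ 0.4  0.3 -0.2] w 61.5 q [-0.08  0.34  1.63  0.    1.17 -1.47]
held n 11813 y near [-65.8 -65.1] x [-30.2  29.8] z -53.6 slope x,y [ 0.001 -0.   ] rect [ -0.2 -40.4  62.3  50.7   0. ]Traceback (most recent call last):
  File "<stdin>", line 6, in <module>
    return _quantile_unchecked(
        a, q, axis, out, overwrite_input, method, keepdims, weights)
    return _ureduce(a,
                    func=_quantile_ureduce_func,
    ...<5 lines>...
                    overwrite_input=overwrite_input,
                    method=method)
    r = func(a, **kwargs)
    result = _quantile(arr,
                       quantiles=q,
    ...<2 lines>...
                       out=out,
                       weights=wgt)
    slices_having_nans = np.isnan(arr[-1, ...])
                                  ~~~^^^^^^^^^
IndexError: index -1 is out of bounds for axis 0 with size 0
```

```bash
python3 -m inch '[-0.1,0.08,2,0,0,0,0.5, 0,0,2.5,0,0,0,0.5, 0,0,1.1,0,0,0,0.5, 0,0,0.4,0,0,0,0.5, 0,0,0.3,0,0,0,0.5, 0,0,0.2,0,0,0,0.5, 0,0,0.2,0,0,0,0.5, 0,0,0,0,0,0,0.5]' 40;  python3 -m inch '[0,0,0.2,0,0,0,0.5, 0,0,0,0,0,0,0.5]' 40; python3 -m inch '[0,0,0.1,0,0,0,0.5, 0,0,0,0,0,0,0.5]' 40
```

```text
time_s: 23.62
ee_pos: [0.5395, -0.0077, 0.0366]
eef_rot: [3.142, 0.0, 1.386]
force: [0.2, 0.2, -1.6]
grip_width: 0.0617
time_s: 23.88
ee_pos: [0.5394, -0.0077, 0.0344]
eef_rot: [-3.141, 0.0, 1.386]
force: [0.1, -0.2, -0.8]
grip_width: 0.0617
time_s: 24.12
ee_pos: [0.5396, -0.0077, 0.0338]
eef_rot: [3.141, -0.0, 1.386]
force: [-0.5, -0.1, 2.3]
grip_width: 0.0616
```

```bash
python3 -m inch '[0,0,0,0,0,0,0.75, 0,0,0,0,0,0,0.8, 0,0,0,0,0,0,0.9, 0,0,0,0,0,0,1, 0,0,-2,0,0,0,1, 0,0,-4,0,0,0,1, 0,0,-4,0,0,0,1, 0,0,-4,0,0,0,1, 0,0,0,0,0,0,1, 0,0,0,0,0,0,1]' 40; python3 - <<'E'
from h import *
st()
im,P=cam("wrist")
print("lid",rect(P,np.array([.540,-.007]),.08,.08,.10))
im,P=cam("top")
print("lid top",rect(P,np.array([.540,-.007]),.08,.080,.10))
c=np.array([.6,.25])
print("tray_l",rect(P,c,.12,.048,.062),"lid_l",rect(P,c,.13,.01,.023))
go(601.5,248.7,120,109.5)
E
```

```text
time_s: 25.38
ee_pos: [0.5391, -0.0076, 0.1727]
eef_rot: [-3.141, 0.0, 1.386]
force: [0.4, -0.5, -0.8]
grip_width: 0.0943
t 25.38 p [539.1  -7.6 172.7] rpy deg [-1.7994e+02  1.0000e-02  7.9410e+01] F [ 0.4 -0.5 -0.8] w 94.3 q [-0.08  0.28  1.55 -0.    1.32 -1.47]
lid [ 5.395e+02 -7.900e+00  1.310e+02  6.210e+01 -1.050e+01  8.750e+01
  8.326e+03]
lid top [530.3  -5.1  62.   23.7  83.4  88.2 387. ]
tray_l [598.6 250.9 190.5  57.1  19.7  57.7 899. ] lid_l [602.8 193.8 218.9 123.6   3.9  17.8 447. ]
shift cm [22.07 14.45  5.22] turn [-0.002 -0.    -0.525]
```

```bash
python3 -m inch '[0,0,0,0,0,-0.175,1, 0,0,0,0,0,-0.175,1, 0,0,0,0,0,-0.175,1, 3.7,2.4,0,0,0,0,1, 3.7,2.4,0,0,0,0,1, 3.7,2.4,0,0,0,0,1, 3.7,2.4,0,0,0,0,1, 3.7,2.4,0,0,0,0,1, 3.5,2.4,2,0,0,0,1, 0,0,2,0,0,0,1, 0,0,0,0,0,0,1, 0,0,0,0,0,0,1]' 40; python3 - <<'E'
from h import *
st()
im,P=cam("wrist")
r=rect(P,np.array([.601,.2495]),.12,.05,.064);print("long",r);go(r[0],r[1],0,109.6)
E
```

```text
time_s: 26.98
ee_pos: [0.602, 0.2474, 0.134]
eef_rot: [3.141, 0.0, 1.91]
force: [0.7, -0.1, 0.3]
grip_width: 0.0941
t 26.98 p [602.  247.4 134. ] rpy deg [179.99   0.   109.46] F [ 0.7 -0.1  0.3] w 94.1 q [ 0.33  0.56  1.25 -0.    1.34 -1.58]
long [ 599.1  248.8  185.5   56.1   19.6   57.1 3240. ]
shift cm [ 0.24 -0.25 13.45] turn [ 0.001  0.    -0.003]
```

```bash
python3 -m inch '[0.24,0,3,0,0,0,1, 0,0,4,0,0,0,1, 0,0,4,0,0,0,1, 0,0,1.9,0,0,0,1, 0,0,0.4,0,0,0,1, 0,0,0,0,0,0,0.7, 0,0,0,0,0,0,0.7, 0,0,0,0,0,0,0.7, 0,0,0,0,0,0,0.55, 0,0,0,0,0,0,0.55, 0,0,0,0,0,0,0.45, 0,0,0,0,0,0,0.45]' 50; python3 - <<'E'
from h import *
im,P=cam("wrist");held(P,-66,-50)
E
```

```text
time_s: 28.52
ee_pos: [0.6012, 0.2501, 0.0009]
eef_rot: [3.141, 0.0, 1.911]
force: [-0.7, -1.3, 4.3]
grip_width: 0.0561
held n 5673 y near [-95.  -94.7] x [-28.1  27.3] z -56.3 slope x,y [0.001 0.   ] rect [ -0.5 -57.6  56.3  75.2   0. ]
```

```bash
python3 -m inch '[0,0,-0.5,0,0,0,0.45, 0,0,-1.5,0,0,0,0.45, 0,0,-3,0,0,0,0.45, 0,0,-3,0,0,0,0.45, 0,0,-3,0,0,0,0.45, 0,0,-1.5,0,0,0.1,0.45, 0,0,0,0,0,0.12,0.45, 0,0,0,0,0,0.12,0.45, 0,0,0,0,0,0.12,0.45, 0,0,0,0,0,0.109,0.45, 0,0,0,0,0,0,0.45]' 50; python3 - <<'E'
from h import *
st()
im,P=cam("wrist");held(P,-66,-50)
go(567.5,-252.6,125,76.9)
E
```

```text
time_s: 29.95
ee_pos: [0.601, 0.25, 0.1261]
eef_rot: [3.141, -0.0, 1.343]
force: [0.2, 0.4, -4.1]
grip_width: 0.0557
t 29.95 p [601.  250.  126.1] rpy deg [ 1.7999e+02 -1.0000e-02  7.6930e+01] F [ 0.2  0.4 -4.1] w 55.7 q [ 0.34  0.56  1.26  0.    1.32 -1.  ]
held n 5690 y near [-95.  -94.7] x [-27.9  27.5] z -56.4 slope x,y [0.    0.001] rect [ -0.3 -57.7  75.3  56.2  89.9]
shift cm [-49.72   8.13   0.1 ] turn [ 0.    -0.     0.002]
```

```bash
python3 -m inch '[-2.5,0.4,0,0,0,0,0.45, -3.5,0.58,0,0,0,0,0.45, -3.5,0.58,0,0,0,0,0.45, -3.5,0.58,0,0,0,0,0.45, -3.5,0.58,0,0,0,0,0.45, -3.5,0.58,0,0,0,0,0.45, -3.5,0.58,0,0,0,0,0.45, -3.5,0.58,0,0,0,0,0.45, -3.5,0.58,0,0,0,0,0.45, -3.5,0.58,0,0,0,0,0.45, -3.5,0.58,0,0,0,0,0.45, -3.5,0.58,0,0,0,0,0.45, -3.5,0.58,0,0,0,0,0.45, -3.5,0.58,0,0,0,0,0.45, -1.7,0.2,0,0,0,0,0.45, 0,0,0,0,0,0,0.45, 0,0,0,0,0,0,0.45]' 50; python3 - <<'E'
from h import *
st()
im,P=cam("wrist");held(P,-66,-50)
T=tool(np.nan_to_num(P,nan=9.)).reshape(-1,3);zt=ctrl.get_obs()["ee_pos"][2]*1000
Q=T[(abs(T[:,2]-(zt-46))<6)&(abs(T[:,0])<60)&(T[:,1]<0)&(T[:,1]>-130)]
print("base rim",len(Q),Q.min(0).round(1),Q.max(0).round(1),cv2.minAreaRect(Q[:,:2].astype(np.float32)))
im,P=cam("top")
print(rect(P,np.array([.566,-.251]),.12,.16,.2))
go(567.5,-252.6,125,76.9)
E
```

```text
time_s: 32.12
ee_pos: [0.5678, -0.2514, 0.1256]
eef_rot: [-3.141, -0.0, 1.343]
force: [0.3, -0.4, -3.5]
grip_width: 0.0556
t 32.12 p [ 567.8 -251.4  125.6] rpy deg [-1.7999e+02 -2.0000e-02  7.6970e+01] F [ 0.3 -0.4 -3.5] w 55.6 q [-0.48  0.5   1.36  0.    1.29 -1.82]
held n 5690 y near [-95.  -94.7] x [-28.   27.3] z -56.3 slope x,y [0.001 0.001] rect [ -0.4 -57.6  75.2  56.2  89.9]Traceback (most recent call last):
  File "<stdin>", line 6, in <module>
    return umr_minimum(a, axis, None, out, keepdims, initial, where)
ValueError: zero-size array to reduction operation minimum which has no identity
```

```bash
python3 -m inch '[0,2.5,0,0,0,0,0.45, 0,2.5,0,0,0,0,0.45, 0,0,0,0,0,0,0.45, 0,0,0,0,0,0,0.45]' 50; python3 - <<'E'
from h import *
st()
im,P=cam("wrist")
T=tool(np.nan_to_num(P,nan=9.)).reshape(-1,3);zt=ctrl.get_obs()["ee_pos"][2]*1000
Q=T[(abs(T[:,2]-(zt-46))<6)&(abs(T[:,0])<60)&(T[:,1]<-60)&(T[:,1]>-200)]
print("base rim",len(Q),Q.min(0).round(1),Q.max(0).round(1),cv2.minAreaRect(Q[:,:2].astype(np.float32)))
cv2.imwrite("pics/k.png",cv2.cvtColor(im,cv2.COLOR_RGB2BGR))
im,P=cam("top")
print(rect(P,np.array([.566,-.251]),.12,.035,.06))
E
```

```text
time_s: 32.67
ee_pos: [0.616, -0.263, 0.1254]
eef_rot: [-3.141, -0.0, 1.343]
force: [0.5, -0.0, -3.3]
grip_width: 0.056
t 32.67 p [ 616.  -263.   125.4] rpy deg [-1.7996e+02 -1.0000e-02  7.6940e+01] F [ 0.5 -0.  -3.3] w 56.0 q [-0.46  0.61  1.19 -0.    1.34 -1.8 ]
base rim 859 [ -28.3 -144.    78.1] [  27.4 -121.3   85.6] ((-0.43430519104003906, -132.64520263671875), (22.6468505859375, 55.72377014160156), 89.92919921875)
[ 565.  -251.1  190.1   57.9  -13.1   45.2  645. ]
```

View pics/k.png

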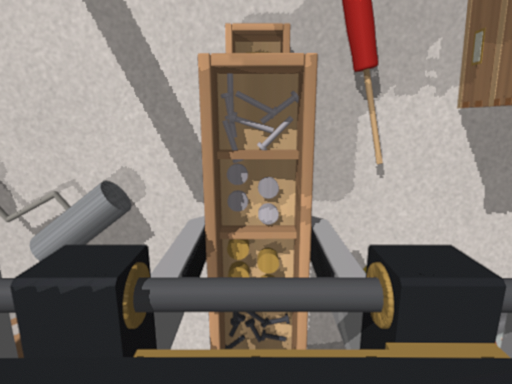

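```bash
python3 -m inch '[0,-2.5,0,0,0,0,0.45, 0,-2.4,1,0,0,0,0.45, 0,0,3,0,0,0,0.45, 0,0,2.5,0,0,0,0.45, 0,0,1,0,0,0,0.45, 0,0,0,0,0,0,0.45, 0,0,0,0,0,0,0.45]' 50; python3 - <<'E'
from h import *
st()
im,P=cam("wrist");held(P,-66,-50)
T=tool(np.nan_to_num(P,nan=9.)).reshape(-1,3);zt=ctrl.get_obs()["ee_pos"][2]*1000
Q=T[(T[:,2]>zt-47)&(T[:,2]<zt-5)&(abs(T[:,0])<40)&(T[:,1]<-60)&(T[:,1]>-125)]
print(len(Q),np.percentile(Q,[1,10,50,90,99],axis=0).round(1) if len(Q)>5 else 0)
E
```

```text
time_s: 33.65
ee_pos: [0.5691, -0.2529, 0.0518]
eef_rot: [3.14, 0.0, 1.342]
force: [-0.1, 0.7, -2.8]
grip_width: 0.0559
t 33.65 p [ 569.1 -252.9   51.8] rpy deg [1.7991e+02 2.0000e-02 7.6890e+01] F [-0.1  0.7 -2.8] w 55.9 q [-0.48  0.57  1.42 -0.    1.14 -1.82]
held n 5700 y near [-95.  -94.6] x [-27.9  27.4] z -56.3 slope x,y [0.001 0.   ] rect [ -0.3 -57.6  75.2  56.4  90. ]
0 0
```

```bash
python3 -m inch '[0.07,-0.09,0.8,0,0,0,0.45, 0,0,0.6,0,0,0,0.45, 0,0,0.5,0,0,0,0.45, 0,0,0.4,0,0,0,0.45, 0,0,0.3,0,0,0,0.45, 0,0,0.2,0,0,0,0.45, 0,0,0,0,0,0,0.45]' 50; python3 -m inch '[0,0,0.2,0,0,0,0.45, 0,0,0,0,0,0,0.45]' 50; python3 -m inch '[0,0,0.1,0,0,0,0.45, 0,0,0,0,0,0,0.45]' 50
```

```text
time_s: 34.58
ee_pos: [0.5678, -0.2518, 0.0225]
eef_rot: [-3.142, -0.0, 1.342]
force: [0.1, 0.5, -3.5]
grip_width: 0.0558
time_s: 34.83
ee_pos: [0.5681, -0.2519, 0.0209]
eef_rot: [3.141, 0.0, 1.342]
force: [0.0, 0.8, -0.0]
grip_width: 0.0556
time_s: 35.08
ee_pos: [0.5681, -0.2519, 0.0209]
eef_rot: [3.141, 0.0, 1.342]
force: [-5.5, 1.7, 10.1]
grip_width: 0.0557
```

```bash
python3 -m inch '[0,0,-0.05,0,0,0,0.65, 0,0,0,0,0,0,0.7, 0,0,0,0,0,0,0.8, 0,0,0,0,0,0,1, 0,0,-2,0,0,0,1, 0,0,-4,0,0,0,1, 0,0,-4,0,0,0,1, 0,0,-3,0,0,0,1, 0,0,0,0,0,0,1, 0,0,0,0,0,0,1]' 40; python3 - <<'E'
from h import *
st()
im,P=cam("wrist")
print("tray_l",rect(P,np.array([.568,-.252]),.12,.07,.09))
im,P=cam("top")
print("tray_l top",rect(P,np.array([.568,-.252]),.12,.070,.09))
c=np.array([.6,.25]); r=rect(P,c,.13,.01,.023)
print("lid_l",r,rect(P,r[:2]/1000 if abs(r[2]-214)<15 else c,.115,.013,.023))
go(601.5,249.7,100,109.5)
E
```

```text
time_s: 36.33
ee_pos: [0.5675, -0.2517, 0.1496]
eef_rot: [-3.141, -0.0, 1.342]
force: [0.2, -0.1, -0.3]
grip_width: 0.0938
t 36.33 p [ 567.5 -251.7  149.6] rpy deg [-1.7996e+02 -1.0000e-02  7.6890e+01] F [ 0.2 -0.1 -0.3] w 93.8 q [-0.48  0.48  1.33 -0.    1.33 -1.82]
tray_l [ 565.2 -251.5  185.    56.1  -13.    77.2 3152. ]
tray_l top [ 565.7 -250.6  190.5   57.4  -12.7   77.5  695. ]
lid_l [ 611.7  215.7  214.1  139.4   19.6   18.3 2908. ] [ 598.8  251.8  213.9   63.1   19.4   18.3 2772. ]
shift cm [46.11 19.95  4.9 ] turn [-0.002 -0.001 -0.569]
```

```bash
python3 -m inch '[0,0,0,0,0,-0.142,1, 0,0,0,0,0,-0.142,1, 0,0,0,0,0,-0.142,1, 0,0,0,0,0,-0.142,1, 3,1.3,0,0,0,0,1, 3.6,1.56,0,0,0,0,1, 3.6,1.56,0,0,0,0,1, 3.6,1.56,0,0,0,0,1, 3.6,1.56,0,0,0,0,1, 3.6,1.56,0,0,0,0,1, 3.6,1.56,0,0,0,0,1, 3.6,1.56,0,0,0,0,1, 3.6,1.56,0,0,0,0,1, 3.6,1.56,0,0,0,0,1, 3.6,1.56,0,0,0,0,1, 3.6,1.56,0,0,0,0,1, 3.6,1.56,0,0,0,0,1, 3.5,1.5,1,0,0,0,1, 0,0,2,0,0,0,1, 0,0,0,0,0,0,1]' 40; python3 - <<'E'
from h import *
st()
im,P=cam("wrist")
r=rect(P,np.array([.601,.250]),.13,.01,.025);print("lid_l",r)
go(r[0],r[1],0,109.4)
E
```

```text
time_s: 38.92
ee_pos: [0.6043, 0.2883, 0.1175]
eef_rot: [-3.137, 0.0, 1.911]
force: [-0.8, -0.1, 0.2]
grip_width: 0.0938
t 38.92 p [604.3 288.3 117.5] rpy deg [-1.7974e+02  2.0000e-02  1.0946e+02] F [-0.8 -0.1  0.2] w 93.8 q [ 0.39  0.62  1.2  -0.    1.33 -1.52]
lid_l [  611.3   221.1   212.7   123.8    19.4    17.4 12893. ]
shift cm [-6.54 -1.63 11.91] turn [-0.002  0.     0.001]
```

```bash
python3 -m inch '[-1.7,-0.8,1.5,0,0,0,1, -1.77,-0.76,2,0,0,0,1, 0,0,1,0,0,0,1, 0,0,0,0,0,0,1, 0,0,0,0,0,0,1]' 40; python3 - <<'E'
from h import *
st()
im,P=cam("wrist")
T=tool(np.nan_to_num(P,nan=9.)).reshape(-1,3);zt=ctrl.get_obs()["ee_pos"][2]*1000
Q=T[(abs(T[:,2]-(zt-18))<5)&(abs(T[:,0])<45)&(T[:,1]<120)&(T[:,1]>-130)]
print("lid",len(Q),np.percentile(Q,[.5,99.5],axis=0).round(1),cv2.minAreaRect(Q[:,:2].astype(np.float32)))
E
```

```text
time_s: 39.6
ee_pos: [0.6027, 0.2513, 0.076]
eef_rot: [3.14, -0.0, 1.91]
force: [-0.7, -0.6, -0.4]
grip_width: 0.094
t 39.6 p [602.7 251.3  76. ] rpy deg [179.92  -0.   109.46] F [-0.7 -0.6 -0.4] w 94.0 q [ 0.34  0.61  1.3   0.    1.23 -1.57]
lid 14861 [[ -31.  -107.1   56.7]
 [  30.2   79.3   60.6]] ((-0.3849906921386719, -13.26727294921875), (62.099769592285156, 189.12368774414062), 0.010856622830033302)
```

```bash
python3 -m inch '[-0.04,-0.05,3,0,0,0,1, 0,0,3,0,0,0,1, 0,0,2.5,0,0,0,1, 0,0,1,0,0,0,1, 0,0,0.5,0,0,0,1, 0,0,0,0,0,0,1, 0,0,0,0,0,0,1]' 40; python3 -m inch '[0,0,0.3,0,0,0,1, 0,0,0,0,0,0,1]' 40
```

```text
time_s: 40.52
ee_pos: [0.6024, 0.2502, -0.024]
eef_rot: [3.14, 0.0, 1.91]
force: [0.1, 0.1, 0.5]
grip_width: 0.0939
time_s: 40.78
ee_pos: [0.6019, 0.25, -0.028]
eef_rot: [-3.141, 0.0, 1.91]
force: [0.2, -0.5, -0.4]
grip_width: 0.0937
```

```bash
python3 -m inch '[0,0,0,0,0,0,0.75, 0,0,0,0,0,0,0.75, 0,0,0,0,0,0,0.75, 0,0,0,0,0,0,0.6, 0,0,0,0,0,0,0.6, 0,0,0,0,0,0,0.55, 0,0,0,0,0,0,0.5, 0,0,0,0,0,0,0.5]' 50;  python3 -m inch '[0,0,-0.5,0,0,0,0.5, 0,0,-1.5,0,0,0,0.5, 0,0,-3,0,0,0,0.5, 0,0,-4,0,0,0,0.5, 0,0,-4,0,0,0,0.5, 0,0,-2,0,0,0,0.5, 0,0,0,0,0,0,0.5]' 50; python3 - <<'E'
from h import *
st()
im,P=cam("wrist");held(P,-56,-34)
go(568.1,-251.9,125,76.9)
E
```

```text
time_s: 41.78
ee_pos: [0.6019, 0.2501, -0.0279]
eef_rot: [3.142, -0.0, 1.91]
force: [-0.9, 1.0, 0.1]
grip_width: 0.0616
time_s: 42.65
ee_pos: [0.6027, 0.2503, 0.1245]
eef_rot: [3.138, 0.0, 1.91]
force: [-0.6, 0.6, -2.2]
grip_width: 0.0616
t 42.65 p [602.7 250.3 124.5] rpy deg [179.79   0.   109.44] F [-0.6  0.6 -2.2] w 61.6 q [ 0.34  0.57  1.26 -0.    1.31 -1.57]
held n 20112 y near [-105.8 -104.6] x [-30.3  29.8] z -47.0 slope x,y [-0.    -0.002] rect [ -0.3 -63.2  62.2  86.5   0.1]
shift cm [-49.65   8.07  -0.24] turn [ 0.001 -0.     0.568]
```

```bash
python3 -m inch '[0,0,0,0,0,0.142,0.5, 0,0,0,0,0,0.142,0.5, 0,0,0,0,0,0.142,0.5, 0,0,0,0,0,0.142,0.5, -2.6,0.4,0,0,0,0,0.5, -3.5,0.57,0,0,0,0,0.5, -3.5,0.57,0,0,0,0,0.5, -3.5,0.57,0,0,0,0,0.5, -3.5,0.57,0,0,0,0,0.5, -3.5,0.57,0,0,0,0,0.5, -3.5,0.57,0,0,0,0,0.5, -3.5,0.57,0,0,0,0,0.5, -3.5,0.57,0,0,0,0,0.5, -3.5,0.57,0,0,0,0,0.5, -3.5,0.57,0,0,0,0,0.5, -3.5,0.57,0,0,0,0,0.5, -3.5,0.57,0,0,0,0,0.5, -3.5,0.57,0,0,0,0,0.5, -1.5,0.25,0,0,0,0,0.5, 0,0,0,0,0,0,0.5]' 50; python3 - <<'E'
from h import *
st()
go(567.7,-251.8,90,76.9)
E
```

```text
time_s: 45.2
ee_pos: [0.5676, -0.2514, 0.1212]
eef_rot: [-3.14, -0.0, 1.341]
force: [0.6, -0.3, -1.5]
grip_width: 0.0614
t 45.2 p [ 567.6 -251.4  121.2] rpy deg [-1.7993e+02 -3.0000e-02  7.6830e+01] F [ 0.6 -0.3 -1.5] w 61.4 q [-0.48  0.5   1.36  0.    1.28 -1.82]
shift cm [-0.04  0.02  3.12] turn [-0.001 -0.    -0.001]
```

```bash
python3 -m inch '[0,3,0,0,0,0,0.5, 0,3,0,0,0,0,0.5, 0,0,0,0,0,0,0.5, 0,0,0,0,0,0,0.5]' 50; python3 - <<'E'
from h import *
st()
im,P=cam("wrist");held(P,-56,-34)
T=tool(np.nan_to_num(P,nan=9.)).reshape(-1,3);zt=ctrl.get_obs()["ee_pos"][2]*1000
Q=T[(abs(T[:,2]-(zt-78))<6)&(abs(T[:,0])<60)&(T[:,1]<-60)&(T[:,1]>-200)]
print("tray rim",len(Q),np.percentile(Q,[1,99],axis=0).round(1),cv2.minAreaRect(Q[:,:2].astype(np.float32)) if len(Q)>5 else 0)
cv2.imwrite("pics/l.png",cv2.cvtColor(im,cv2.COLOR_RGB2BGR))
E
```

```text
time_s: 45.7
ee_pos: [0.626, -0.2638, 0.1217]
eef_rot: [-3.141, -0.0, 1.343]
force: [-0.5, -0.5, -0.6]
grip_width: 0.0611
t 45.7 p [ 626.  -263.8  121.7] rpy deg [-1.7995e+02 -1.0000e-02  7.6950e+01] F [-0.5 -0.5 -0.6] w 61.1 q [-0.45  0.63  1.16  0.    1.35 -1.8 ]
held n 20221 y near [-106.4 -105.2] x [-29.9  30.2] z -45.0 slope x,y [-0.001  0.001] rect [  0.1 -63.4  86.9  62.2  90. ]
tray rim 887 [[ -29.2 -150.4   43.2]
 [  26.  -129.2   49.8]] ((-1.5076961517333984, -139.81932067871094), (55.97393035888672, 21.587942123413086), 0.040364302694797516)
```

View pics/l.png

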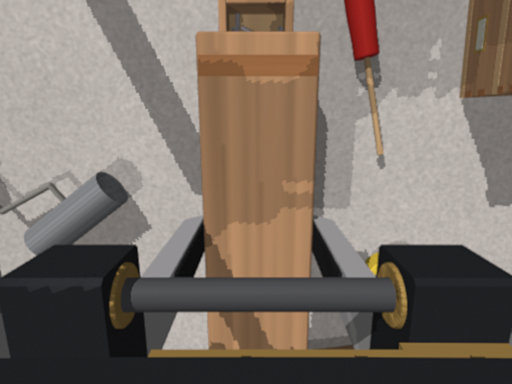

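```bash
python3 -m inch '[0,-2.95,0,0,0,0,0.5, -0.15,-3,1,0,0,0,0.5, 0,0,2.5,0,0,0,0.5, 0,0,2,0,0,0,0.5, 0,0,1,0,0,0,0.5, 0,0,0,0,0,0,0.5, 0,0,0,0,0,0,0.5]' 50; python3 - <<'E'
from h import *
st(); go(567.9,-251.8,42,76.9)
E
```

```text
time_s: 46.62
ee_pos: [0.5684, -0.2531, 0.058]
eef_rot: [3.14, 0.0, 1.342]
force: [0.2, 0.0, -1.0]
grip_width: 0.0616
t 46.62 p [ 568.4 -253.1   58. ] rpy deg [1.7993e+02 2.0000e-02 7.6890e+01] F [ 0.2  0.  -1. ] w 61.6 q [-0.48  0.57  1.42 -0.    1.16 -1.82]
shift cm [ 0.11 -0.08  1.6 ] turn [ 0.001  0.    -0.   ]
```

```bash
python3 -m inch '[0.1,-0.07,0.3,0,0,0,0.5, 0,0,0.4,0,0,0,0.5, 0,0,0.3,0,0,0,0.5, 0,0,0.3,0,0,0,0.5, 0,0,0.1,0,0,0,0.5, 0,0,0,0,0,0,0.5]' 50; python3 -m inch '[0,0,0.2,0,0,0,0.5, 0,0,0,0,0,0,0.5]' 50; python3 -m inch '[0,0,0.1,0,0,0,0.5, 0,0,0,0,0,0,0.5]' 50
```

```text
time_s: 47.38
ee_pos: [0.5676, -0.2518, 0.043]
eef_rot: [-3.141, -0.0, 1.342]
force: [-0.2, 0.2, -1.2]
grip_width: 0.0613
time_s: 47.62
ee_pos: [0.5678, -0.2519, 0.042]
eef_rot: [3.141, 0.0, 1.342]
force: [-1.9, 0.7, 5.7]
grip_width: 0.0613
time_s: 47.88
ee_pos: [0.5679, -0.2519, 0.042]
eef_rot: [3.14, 0.0, 1.342]
force: [-7.4, 3.5, 15.8]
grip_width: 0.0611
```

Seated at the predicted height (42.0). Release, back off well clear of everything, and check both boxes.

```bash
python3 -m inch '[0,0,-0.1,0,0,0,0.7, 0,0,0,0,0,0,0.75, 0,0,0,0,0,0,0.85, 0,0,0,0,0,0,1, 0,0,0,0,0,0,1, 0,0,-2,0,0,0,1, 0,0,-4,0,0,0,1, 0,0,-4,0,0,0,1, 0,0,-4,0,0,0,1, 0,0,0,0,0,0,1, 0,0,0,0,0,0,1]' 40; python3 - <<'E'
from h import *
st()
im,P=cam("wrist");print("lid_l wrist",rect(P,np.array([.568,-.252]),.12,.08,.10))
E
python3 -m inch '[3,-3,-2,0,0,0,1, 3.5,-3.5,0,0,0,0,1, 3.5,-3.5,0,0,0,0,1, 0,0,0,0,0,0,1, 0,0,0,0,0,0,1]' 40; python3 - <<'E'
from h import *
st()
im,P=cam("top")
for n,c,z in [("long",(.5655,-.2505),(.08,.10)),("short",(.538,-.006),(.08,.10)),("long sides",(.5655,-.2505),(.066,.0785)),("short sides",(.538,-.006),(.066,.0785))]:
    print(n,rect(P,np.array(c),.12,*z))
cv2.imwrite("pics/m.png",cv2.cvtColor(cam("scene")[0][100:340,100:420].repeat(2,0).repeat(2,1),cv2.COLOR_RGB2BGR))
E
```

```text
time_s: 49.25
ee_pos: [0.5674, -0.2517, 0.1812]
eef_rot: [3.142, 0.0, 1.342]
force: [0.6, -0.9, 0.0]
grip_width: 0.094
t 49.25 p [ 567.4 -251.7  181.2] rpy deg [180.     0.    76.89] F [ 0.6 -0.9  0. ] w 94.0 q [-0.48  0.45  1.29  0.    1.4  -1.82]
lid_l wrist [  564.3  -251.2   206.8    62.1   -13.1    87.4 12600. ]
time_s: 49.92
ee_pos: [0.4931, -0.132, 0.2008]
eef_rot: [-3.141, 0.0, 1.342]
force: [-0.5, -0.2, 0.4]
grip_width: 0.0936
t 49.92 p [ 493.1 -132.   200.8] rpy deg [-179.98    0.     76.9 ] F [-0.5 -0.2  0.4] w 93.6 q [-0.33  0.19  1.59 -0.    1.36 -1.68]
long [ 458.4 -254.1    6.     4.   -10.8   88.    12. ]
short [ 537.7   -6.6  132.2   61.9  -10.5   88.3 2157. ]
long sides None
short sides None
```

View pics/m.png

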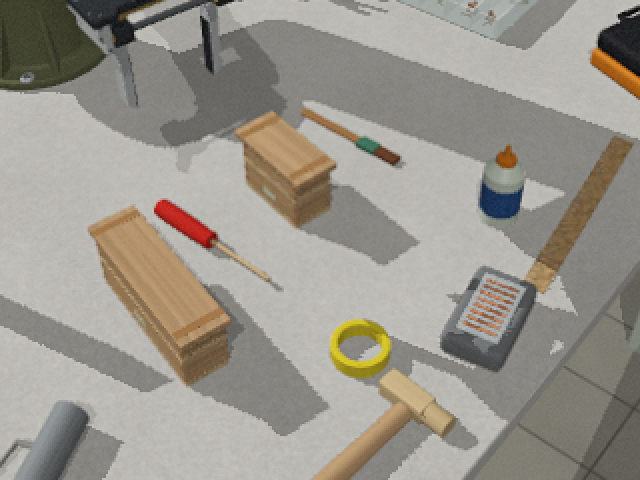

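```bash
python3 -c "
from station import ctrl
print(ctrl.hand_in())"
```

```text
the job is handed in; nothing more can be done
None
```

I closed both boxes and handed the job in at about 50 s of robot time. Each tray is on its own base and each lid on its own tray, and the gripper is open and clear of everything.

**Work order:** short tray, short lid, long tray, then long lid, with nothing set down in between. I checked each position with the wrist camera before lowering.

**Fingertips shorter than described:** the real fingertips end about 33 mm short of the stated TCP.
- **Missed grasps:** the first close on the short tray and the first on the short lid shut on air above them. Nothing was disturbed.
- **First tray lift:** I picked up the short tray before I had found the cause. The fingers held only a few millimetres of its rim, but it stayed level within about 0.01 rad.
- **Fix:** every grasp from the short lid on was corrected for the offset.

**Final checks**

| Box | Tray rim height (expected 78 mm) | Lid top height (expected 88 mm) | Lid vs tray |
|---|---|---|---|
| Short | 78.3 mm | 88.3 mm (top camera) | within about 1 mm, angle within 0.1° |
| Long | 77.2–77.5 mm | 87.4 mm (wrist camera) | within about 0.5 mm, angle within about 0.4° |

The last scene picture shows both boxes square and closed and the glue bottle upright.

**Failed or disagreeing checks**
- **Final top view of the long lid:** the arm was in the way, so this one failed. The long lid's final numbers come from the wrist camera, which cut off its far end, so its centre is worked out from the near end.
- **Wrist and top cameras:** they differ by a constant 2–2.5 mm. I used the wrist camera, because it agreed with where the jaws actually centred on the parts.

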